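# Stopper the glue jar

## Task

The squat white glue jar has been left open. Take the large rubber stopper by its knob and lower it, without dropping it, into that jar's neck until its flange sits fully home on the rim, then let go. Leave the jar standing where it is, and do not disturb the small stopper or the tall metal solvent can.

Things in the scene. Friction and masses are not known exactly. Their poses are not given: they have to be found in the camera images.
- large_stopper_knob (a point): Large dark grey rubber stopper, 120 g, upright on its narrow foot, 90 mm tall: taper 40 mm high, 44 mm across at the foot, 60 at its top; then a flange 78 mm across, 10 thick; then a round knob (the grip) 32 mm across, 40 high. Point: on the axis at mid-height of the knob, 20 mm above the flange's top, 30 above its underside, 70 above the foot. z is the axis, up; yaw means nothing.
- jar_mouth (a point): Squat white plastic glue jar, open, loose, 0.8 kg, 120 mm across, 110 tall. Its round neck is 78 mm across outside, 66 inside, straight for 22 mm below the rim, wider below. Point: centre of the mouth at rim height, 110 mm above the bench; z up. With the large stopper home (flange on the rim, taper 40 mm down the neck) the knob point is 30 mm above this point.
- small_stopper_knob (a point): Small dark grey rubber stopper of the same shape, upright, 62 mm tall, flange 44 mm across, knob 20 mm across; it belongs to the solvent can and would fall through the jar's neck. Point: on its axis at mid-height of the knob, 47 mm above its foot. Not to be disturbed.
- can_mouth (a point): The tall bare-metal solvent can, open, loose, 84 mm across and 150 mm tall, with a narrow neck 44 mm across outside. This point is the centre of its mouth at the height of its rim. Not to be disturbed.
Things that resemble listed ones, but are neither listed nor needed, are in the scene too. Leave any orange or purple look-alike of the part that bears large_stopper_knob alone.

How it is judged:
By the outcome, as a careful person would: the job done as asked, in the order asked, and still so for the second after the job is handed in, with the robot touching nothing.
It also fails if it takes over 43 s, if anything falls off the work surface, if the arm or the gripper's body presses on something with over 40 N, if the wrist force passes 120 N, or if a joint passes its speed limit or range.

## Robot

A 7-joint arm with a two-finger parallel gripper is mounted at the origin on the work surface. World frame = base frame: x ahead of the robot, y to its left, z up, the work surface at z = 0. Lengths are in m, angles in rad, forces in N, time in s.
With the tool pointing down it reaches from about 0.4 to 0.875 m from the base axis. Payload 19.3 kg.
Tool frame: the origin (TCP) lies on the centre line of the jaws, within the pads' length; the fingertips stand 14 mm ahead of it and the grasp point (between the pads) lies 5 mm behind it; y points along the fingers, x is the direction in which the jaws open and shut, and the axes are right-handed (so a half turn about y gives the same grasp; the last joint's range is limited). The gripper opens to 85 mm and grips with 20 to 120 N. Pads are 22 mm wide; open, the fingers measure 114 mm over their backs; the gripper's body (76 mm by 85 mm) begins 54 mm behind the grasp point. The pads swing forward as they close: fully open they stand 13 mm farther back than shut.
Start: joints at [-1.206, 0.521, -0.036, 1.599, 0.021, 1.021, -0.113], TCP at [0.263, 0.567, 0.245] pointing down, gripper open.
Joint ranges: [-2.91, 2.91], [-0.3, 2.13], [-1.5, 1.42], [0.17, 2.43], [-1.26, 4.41], [0.16, 1.93], [-2.52, 2.52]. Speed limits (rad/s): [1.89, 1.89, 2.39, 2.39, 3.01, 3.01, 3.01].

## Interface

Orientations are given as [roll, pitch, yaw] about the fixed x, y, z axes, in that order (R = Rz(yaw) Ry(pitch) Rx(roll)).
In Python, from workcell import monitor, grab_frame, workorder gives the robot as it stands.
- The arm moves only by the tool drive_tool, never from a script. Its argument "steps" is one flat list of numbers, 5 for each row, row after row: the finger opening in mm, from 0 to 85.4, then the shift along the world's x, y, z in mm, then the turn about the world's z in degrees. In form: [fingers, tx, ty, tz, twist, fingers, tx, ty, tz, twist, ...]. A call has exactly 5 rows; each row shifts and turns the commanded pose from where the row before left it; what a row does not reach is not made up. A row lasts 1/12 s, in which the tool goes at most 41.7 mm and 7.16 degrees, less where a joint would pass 70% of its speed; a pose out of reach is approached as far as the arm can. A call is refused whole if a number of a shift passes 41.7 or a number of a turn 7.16, either way. A call with a gripper value outside its range is refused whole. The fingers move at their own pace and stop on an object; "grip_force" is the grip in N (left out, the last holds). Time passes only in rows, so rows that do not move let the fingers close, or fill a call up. It gives the time, the measured TCP pose, the force and the opening at its end, in the units of the state.
- monitor.observe(): the state, without advancing time (a new reading comes with each control period).
- grab_frame(name): name is "side" or "top" or "wrist"; returns a dict with "frame" (400x640x3 uint8, red, green, blue), "vertical_fov" (degrees; the focal length in pixels is half the picture's height over the tangent of half this angle, whatever the lens; pixels are square), "cx", "cy" (the principal point, pixels), "xyz" and "orientation" of the camera in the world. Camera axes: x right, y down, z forward; pixel columns grow to the right and rows downward; lengths in m; the calibration is good to about 2 mm. The wrist camera is an equidistant fisheye: a pixel r from the principal point sees the ray r / f radians off the axis. A picture is of the moment at which its call begins. There is no depth.
- workorder.job_done(): hands the job in, once; it reports no verdict.
The state is a dict: "clock": time; "qpos": joint angles; "qd": joint speeds; "joint_efforts": joint torques, N m; "position": TCP position; "tool_rot": TCP orientation; "force": force on the tool from outside, world axes, zero at the start; "moment": the same for the moment, N m; "grip_width": finger opening in m.
Only numpy, scipy, OpenCV 4.12 (cv2) and the standard library are available. Lean on these libraries where they do the work, as an engineer would, in place of code of your own. Each camera call takes 0.05 s, during which the arm holds its last target. There are 200 camera calls.

## Working session

There is one attempt and no reset: what is moved stays moved. The work goes in short steps, Python scripts to look and compute and a tool call to move; the robot and the scene stay as the last step left them, time stands still between calls to the robot, and variables do not carry over. Pictures are saved under pics/ and viewed, about 8 in all and at most 12, crops included, and the job is handed in when it is done.

Besides the shell and the picture viewer there is one more tool, called after "Call:" as name(argument=value, ...) on one line, values as JSON. drive_tool: Moves the arm, as the interface text tells. Its arguments: {"type":"object","properties":{"steps":{"type":"array"},"grip_force":{"type":"number"}},"required":["steps"]}

```bash
mkdir -p pics; cat > h.py <<'E'
import numpy as np, cv2
from scipy.spatial.transform import Rotation as R
from workcell import monitor, grab_frame, workorder
def rot(o):
    o=np.array(o,float)
    if o.shape==(3,3): return o
    return (R.from_euler('xyz',o) if o.size==3 else R.from_quat(o)).as_matrix()
def ray(c,u,v,fish=False):
    f=200/np.tan(np.radians(c['vertical_fov'])/2)
    x,y=u-c['cx'],v-c['cy']
    if fish:
        r=np.hypot(x,y)+1e-9;t=r/f;d=np.array([x/r*np.sin(t),y/r*np.sin(t),np.cos(t)])
    else: d=np.array([x/f,y/f,1.])
    return np.array(c['xyz']),rot(c['orientation'])@d
def onplane(c,u,v,z,fish=False):
    o,d=ray(c,u,v,fish);return o+d*(z-o[2])/d[2]
def proj(c,p):
    f=200/np.tan(np.radians(c['vertical_fov'])/2)
    q=rot(c['orientation']).T@(np.array(p)-np.array(c['xyz']));return q[:2]/q[2]*f+[c['cx'],c['cy']]
def shot(n,tag):
    c=grab_frame(n);cv2.imwrite(f'pics/{tag}.png',c['frame'][:,:,::-1]);np.save(f'pics/{tag}.npy',c,allow_pickle=True);return c
def load(tag): return np.load(f'pics/{tag}.npy',allow_pickle=True).item()
E
python3 - <<'E'
from h import *
for n in('top','side','wrist'):
    c=shot(n,n+'0');print(n,c['vertical_fov'],c['cx'],c['cy'],c['xyz'],c['orientation'])
print(monitor.observe())
a=[cv2.imread(f'pics/{n}0.png') for n in('top','side')]
E
```

```text
top 51.011793428214276 319.5529702036461 208.18719281781432 [ 0.27126602 -0.10317854  1.10252964] [-2.94499526  0.0347873  -1.59496781]
side 53.03768738534435 324.21382080887287 196.09351469194596 [-0.11879759 -0.67464493  0.85819964] [-2.29869188 -0.01807546 -0.72229425]
wrist 65.70646984690485 318.6491431278027 203.38828364527984 [0.19762068 0.59692705 0.37189027] [ 2.85424980e+00 -1.10266825e-04  1.13669617e+00]
{'clock': 0.15, 'qpos': array([-1.20623056,  0.52190041, -0.03635738,  1.59985692,  0.02120383,
        1.02110101, -0.11277659]), 'qd': array([-0.00202331, -0.00300167, -0.00075521, -0.00046833,  0.0002986 ,
        0.00013842, -0.00111666]), 'joint_efforts': array([ 1.07744596e-03, -9.27392721e+01,  1.97977424e+00, -3.70062017e+01,
        1.78387592e-02,  6.38706348e-03, -1.08023227e-05]), 'position': array([0.26316004, 0.56663566, 0.24485029]), 'tool_rot': array([-1.57084346e+00,  8.79502065e-04,  1.13606924e+00]), 'force': array([-0.1406468 , -0.48634118,  0.37972809]), 'moment': array([-0.03086278, -0.06419593,  0.00650073]), 'grip_width': 0.08552187552878306}
```

View pics/top0.png

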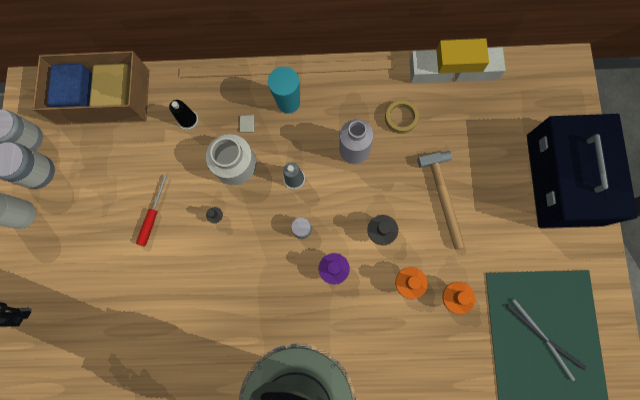

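View pics/side0.png

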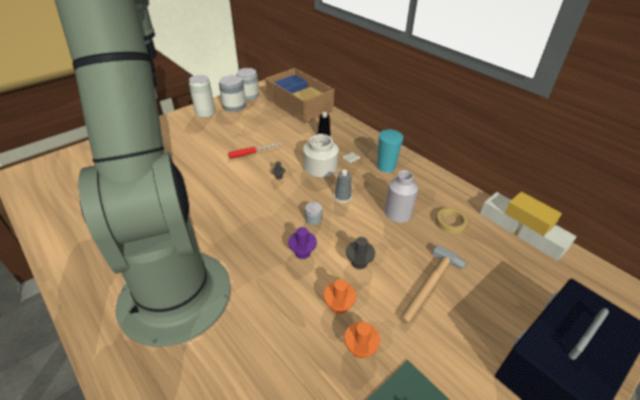

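Top view: the large dark-grey stopper is at (383,230), with the small dark-grey one at (214,214). The orange ones at (411,282) and (459,297) and the purple one at (334,268) are decoys. The white jar is at (230,155) and the metal can at (356,138). The grey stopper at (383,230) fits: it is the only dark-grey one with a large flange. I'll confirm with an enlarged crop and measure.

```bash
python3 - <<'E'
from h import *
t=load('top0');s=load('side0')
def blob(img,roi,pred):
    x0,y0,x1,y1=roi;m=np.zeros(img.shape[:2],np.uint8);m[y0:y1,x0:x1]=pred(img[y0:y1,x0:x1].astype(int))*255
    n,l,st,ce=cv2.connectedComponentsWithStats(m);i=1+np.argmax(st[1:,4]);return (l==i).astype(np.uint8),st[i],ce[i]
dark=lambda a:(a.max(2)<85)&(a.max(2)-a.min(2)<22)
for nm,c,roi in(('Ltop',t,(360,208,410,252)),('Ltside',s,(340,230,385,275)),('Stop',t,(202,202,228,228)),('Sside',s,(268,158,292,184))):
    m,st,ce=blob(c['frame'],roi,dark);k=max(cv2.findContours(m,0,1)[0],key=len);e=cv2.fitEllipse(k);print(nm,st,ce.round(1),e)
    if c is t:
        z=.05 if nm[0]=='L' else .03
        print(onplane(c,*e[0],z), 'width',np.linalg.norm(onplane(c,st[0],e[0][1],z)-onplane(c,st[0]+st[2],e[0][1],z)))
a=cv2.resize(t['frame'][125:260,195:415,::-1],None,fx=3,fy=3,interpolation=2)
b=cv2.resize(s['frame'][120:280,265:425,::-1],None,fx=2,fy=2,interpolation=2)
cv2.imwrite('pics/crop1.png',a)
cv2.imwrite('pics/crop2.png',cv2.resize(s['frame'][120:280,260:430,::-1],None,fx=3.5,fy=3.5,interpolation=2))
E
```

```text
Ltop [368 215  30  30 706] [382.4 229.5] ((382.41729736328125, 229.50979614257812), (28.6281795501709, 29.623031616210938), 115.11128997802734)
[ 0.42208404 -0.22891506  0.05      ] width 0.07532386866747065
Ltside [347 239  26  29 497] [359.3 253.2] ((359.6365051269531, 253.0248565673828), (24.099023818969727, 26.97177505493164), 0.9255332946777344)
Stop [206 207  17  16 197] [213.9 214.7] ((213.90960693359375, 214.68246459960938), (14.590288162231445, 15.424253463745117), 74.923095703125)
[0.47709653 0.20682267 0.03      ] width 0.04506278302515786
Sside [273 163  10  15  97] [277.8 170.6] ((277.723388671875, 170.62803649902344), (8.446882247924805, 13.213932037353516), 175.57394409179688)
```

View pics/crop1.png

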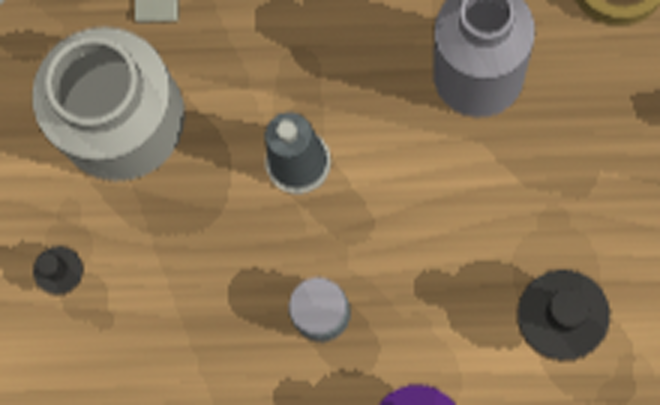

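View pics/crop2.png

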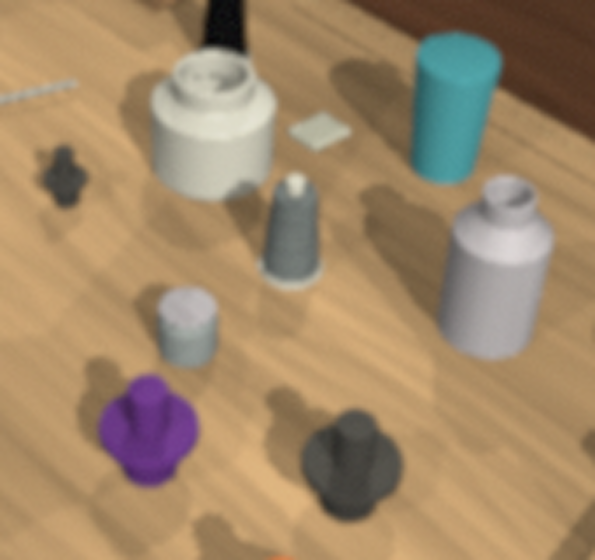

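The crops confirm it: the large stopper (563,313 in the 3x crop) is upright with a dark-grey knob. Next I'll measure the knob, rim, can and small stopper more precisely.

```bash
python3 - <<'E'
from h import *
t=load('top0');s=load('side0')
g=cv2.cvtColor(t['frame'],cv2.COLOR_RGB2GRAY)
# jar hole: component at seed below rim brightness
print(g[152,205:250]); print(g[130:180,226])
for th in(130,145,155,165):
    m=(g<th).astype(np.uint8);n,l=cv2.connectedComponents(m);k=l[155,226]
    if k==0: continue
    mm=(l==k).astype(np.uint8);e=cv2.fitEllipse(cv2.convexHull(max(cv2.findContours(mm,0,1)[0],key=len)))
    print(th,mm.sum(),e,onplane(t,*e[0],.11),onplane(t,226,153,.11))
p=onplane(t,226,153,.11);print('jar in side',proj(s,p), 'can',onplane(t,195+486/3,125+14/3,.15),proj(s,onplane(t,357,129.7,.15)))
k=onplane(t,385.3,227.7,.09);print('knob top',k,'side',proj(s,k))
for z in(.0,.05,.07,.09):print('flange-based proj',z,proj(s,[.4221,-.2289,z]))
E
```

```text
[108 125 128 127 128 162 180 128 124 120  78  75  74  75  76  96 113 113
 114 114 113 114 113 113 114 113 113 114 113 113 113 113 114 139 177 157
 127 138 170 170 178 183 182 182 183]
[112 115 116 115 125 154 156 165 167 126  93  90  83  78  77  77  77  86
 109 112 113 113 114 113 113 113 114 113 114 113 113 114 113 117 145 171
 140  99 107 135 158 157 157 158 161 169 170 154 101  86]
130 500 ((224.95138549804688, 151.31764221191406), (23.855762481689453, 26.397380828857422), 58.962493896484375) [0.6223309  0.15991823 0.11      ] [0.61782006 0.15718436 0.11      ]
145 523 ((224.998291015625, 151.3988494873047), (24.3526611328125, 26.61823844909668), 57.337158203125) [0.62211331 0.15979552 0.11      ] [0.61782006 0.15718436 0.11      ]
155 543 ((225.03143310546875, 151.5194549560547), (25.12450408935547, 26.745132446289062), 52.082359313964844) [0.62179352 0.15970546 0.11      ] [0.61782006 0.15718436 0.11      ]Traceback (most recent call last):
  File "<stdin>", line 9, in <module>
cv2.error: OpenCV(4.12.0) /io/opencv/modules/imgproc/src/shapedescr.cpp:361: error: (-201:Incorrect size of input array) There should be at least 5 points to fit the ellipse in function 'fitEllipseNoDirect'
```

```bash
python3 - <<'E'
from h import *
t=load('top0');s=load('side0')
p=onplane(t,225,151.3,.11);print('jar',p,'side',proj(s,p), 'can',onplane(t,357,129.7,.15),proj(s,onplane(t,357,129.7,.15)))
k=onplane(t,385.3,227.7,.09);print('knob top',k,'side',proj(s,k))
for z in(.0,.05,.07,.09):print('flange-based proj',z,proj(s,[.4221,-.2289,z]))
for n,u,v,z in(('jar',260+214/3.5,120+73/3.5,.11),('knobtop',260+357/3.5,120+422/3.5,.09),('can',260+510/3.5,120+195/3.5,.15)):print('side',n,u,v,onplane(s,u,v,z))
g=cv2.cvtColor(s['frame'],cv2.COLOR_RGB2GRAY);print(g[140,300:345])
E
```

```text
jar [0.62237281 0.15979646 0.11      ] side [321.47760108 140.69534431] can [ 0.65107445 -0.16916289  0.15      ] [405.49653163 175.29304149]
knob top [ 0.42057946 -0.23133783  0.09      ] side [362.35278429 241.53030423]
flange-based proj 0.0 [359.40984834 262.97685431]
flange-based proj 0.05 [360.86194047 250.91285472]
flange-based proj 0.07 [361.46872562 245.87167609]
flange-based proj 0.09 [362.09120105 240.70014244]
side jar 321.14285714285717 140.85714285714286 [0.62089168 0.15978854 0.11      ]
side knobtop 362.0 240.57142857142856 [ 0.42223709 -0.22843652  0.09      ]
side can 405.7142857142857 175.71428571428572 [ 0.65006794 -0.17080522  0.15      ]
[148 148 147 141 136 135 139 148 157 170 178 169 167 174 184 186 189 193
 193 189 180 177 173 173 170 163 154 146 132 130 152 176 170 150 139 136
 138 136 136 134 133 133 132 134 135]
```

Both views agree to about 2 mm: knob axis at (0.422,-0.229), jar mouth at (0.622,0.160,0.11), can at (0.650,-0.170). Moving.

Call:
drive_tool(steps=[85,15,-37,0,0,85,15,-37,0,0,85,15,-37,0,0,85,15,-37,0,0,85,15,-37,0,0], grip_force=40)

```text
clock: 0.57
position: [0.3386, 0.3799, 0.2452]
tool_rot: [-1.571, 0.0, 1.136]
force: [1.4, 0.6, 0.7]
grip_width: 0.085
```

Call:
drive_tool(steps=[85,15,-37,0,0,85,15,-37,0,0,85,15,-37,0,0,85,15,-37,0,0,85,15,-37,0,0])

```text
clock: 0.98
position: [0.4135, 0.1949, 0.2454]
tool_rot: [-1.571, -0.0, 1.136]
force: [1.0, 0.8, 0.9]
grip_width: 0.085
```

Call:
drive_tool(steps=[85,3,-39,0,0,85,3,-39,0,0,85,3,-39,0,0,85,3,-39,0,0,85,3,-39,0,0])

```text
clock: 1.4
position: [0.4279, -0.0, 0.2454]
tool_rot: [-1.571, -0.0, 1.136]
force: [0.8, -0.0, 0.4]
grip_width: 0.085
```

Call:
drive_tool(steps=[85,0,-39,0,0,85,0,-39,0,0,85,0,-39,0,0,85,0,-39,0,0,85,0,-39,0,0])

```text
clock: 1.82
position: [0.4278, -0.1951, 0.2454]
tool_rot: [-1.571, -0.0, 1.136]
force: [1.2, 0.0, 0.6]
grip_width: 0.0846
```

Call:
drive_tool(steps=[85,-6,-34,0,0,85,0,0,-30,0,85,0,0,-30,0,85,0,0,0,0,85,0,0,0,0])

```text
clock: 2.23
position: [0.4216, -0.227, 0.1849]
tool_rot: [-1.568, 0.0, 1.136]
force: [0.5, -0.2, 0.7]
grip_width: 0.0849
```

```bash
python3 - <<'E'
from h import *
c=shot('wrist','wrist1');print(monitor.observe()['position'],c['xyz'],c['orientation'])
f=200/np.tan(np.radians(c['vertical_fov'])/2)
for p in([.422,-.229,.09],[.422,-.229,.05]):
    q=rot(c['orientation']).T@(np.array(p)-c['xyz']);r=np.hypot(q[0],q[1]);th=np.arctan2(r,q[2]);print(q[:2]/r*th*f+[c['cx'],c['cy']])
E
```

```text
[ 0.42242944 -0.22712129  0.18604939] [ 0.35639154 -0.19681665  0.31223941] [ 2.85712997e+00 -6.64942133e-04  1.13649103e+00]
[316.34976599 213.65562192]
[316.64319254 199.43882189]
```

View pics/wrist1.png

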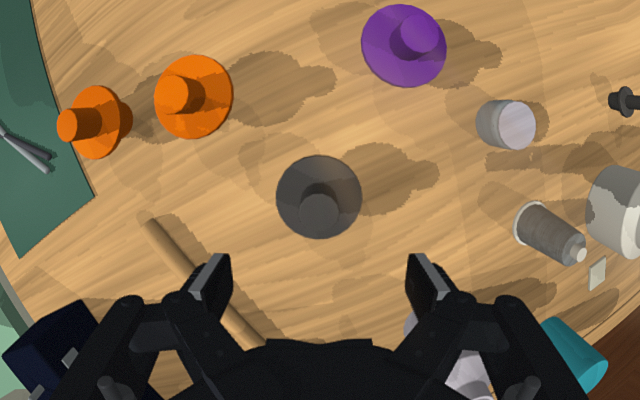

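Wrist view: knob at (319,211), flange at (319,197), within about 2.5 px of the prediction (2 mm) and centred between the fingers. Descending.

Call:
drive_tool(steps=[85,0,0,-30,0,85,0,0,-30,0,85,0,0,-30,0,85,0,0,-15,0,85,0,0,-10,0])

```text
clock: 2.7
position: [0.4229, -0.2269, 0.0702]
tool_rot: [-1.571, -0.0, 1.137]
force: [-0.2, -0.4, -0.4]
grip_width: 0.0851
```

Call:
drive_tool(steps=[25,0,0,0,0,25,0,0,0,0,25,0,0,0,0,25,0,0,0,0,25,0,0,0,0])

```text
clock: 3.12
position: [0.423, -0.2275, 0.0715]
tool_rot: [-1.573, -0.0, 1.136]
force: [-1.6, 0.2, 14.9]
grip_width: 0.031
```

Call:
drive_tool(steps=[25,0,0,0,0,25,0,0,0,0,25,0,0,0,0,25,0,0,0,0,25,0,0,0,0])

```text
clock: 3.53
position: [0.423, -0.2275, 0.0715]
tool_rot: [-1.573, -0.0, 1.136]
force: [-2.1, -0.2, 14.0]
grip_width: 0.0309
```

Call:
drive_tool(steps=[25,0,0,10,0,25,0,0,20,0,25,0,0,30,0,25,0,0,30,0,25,0,0,30,0], grip_force=50)

```text
clock: 3.95
position: [0.4219, -0.2271, 0.1925]
tool_rot: [-1.571, 0.0, 1.136]
force: [0.1, 0.7, -1.3]
grip_width: 0.0305
```

Call:
drive_tool(steps=[25,0,0,30,0,25,0,0,25,0,25,0,0,10,0,25,0,0,0,0,25,0,0,0,0])

```text
clock: 4.37
position: [0.4222, -0.2269, 0.2552]
tool_rot: [-1.571, -0.0, 1.136]
force: [0.1, 0.2, -2.5]
grip_width: 0.0308
```

```bash
python3 - <<'E'
from h import *
o=monitor.observe();print(o['position'],o['tool_rot'],o['force'],o['grip_width'])
c=shot('side','side2');t=shot('top','top2');w=shot('wrist','wrist2')
print(proj(c,[.423,-.228,.255]))
a=np.hstack([c['frame'][100:300,240:440],w['frame'][150:350,220:420]])
cv2.imwrite('pics/crop3.png',cv2.resize(a,None,fx=2,fy=2,interpolation=2)[:,:,::-1])
E
```

```text
[ 0.42215261 -0.22693368  0.25521016] [-1.57127675e+00 -3.08082647e-04  1.13626549e+00] [ 0.13137535  0.23154299 -2.47506143] 0.030811768963773748
[367.90398943 191.95953645]
```

View pics/crop3.png

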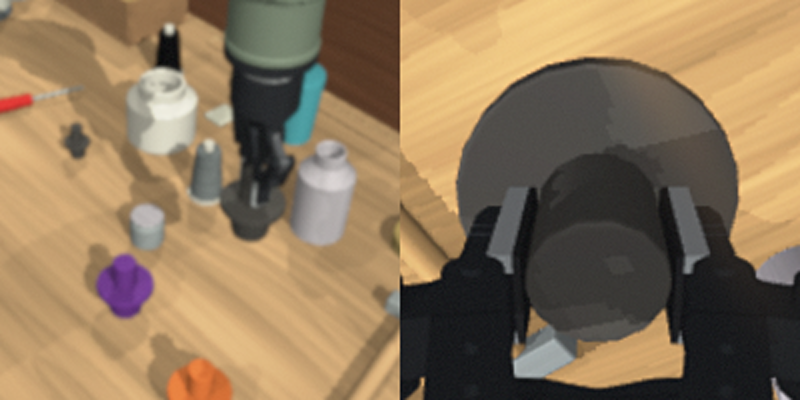

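The stopper is held upright: left half, side view at about (253,203); right half, wrist view, with the knob between the pads and the flange centred at u≈319. Carrying it over, with the foot at about 0.185 m.

Call:
drive_tool(steps=[25,8,16,0,0,25,17,33,0,0,25,17,33,0,0,25,17,33,0,0,25,17,33,0,0])

```text
clock: 4.93
position: [0.4984, -0.0775, 0.2542]
tool_rot: [-1.569, 0.001, 1.135]
force: [1.0, -0.7, -0.8]
grip_width: 0.0309
```

Call:
drive_tool(steps=[25,17,33,0,0,25,17,33,0,0,25,17,33,0,0,25,17,33,0,0,25,17,33,0,0])

```text
clock: 5.35
position: [0.5834, 0.0875, 0.2539]
tool_rot: [-1.569, 0.001, 1.136]
force: [-0.0, -0.6, -1.3]
grip_width: 0.0303
```

Call:
drive_tool(steps=[25,17,33,0,0,25,14,27,0,0,25,8,14,0,0,25,0,0,0,0,25,0,0,0,0])

```text
clock: 5.77
position: [0.6219, 0.1603, 0.2533]
tool_rot: [-1.569, 0.002, 1.137]
force: [0.2, -1.0, -1.2]
grip_width: 0.0306
```

```bash
python3 - <<'E'
from h import *
o=monitor.observe();print(o['position'],o['tool_rot'],o['force'],o['grip_width'])
c=shot('side','side3');t=shot('top','top3');w=shot('wrist','wrist3')
p=o['position']
for n,z in(('foot',p[2]-.0715),('flange top',p[2]-.0215)):print(n,proj(c,[p[0],p[1],z]))
print('mouth',proj(c,[.6215,.16,.11]))
cv2.imwrite('pics/crop4.png',np.hstack([cv2.resize(c['frame'][80:200,260:380],(480,480),interpolation=2),cv2.resize(w['frame'][:,170:490],(320,400))[:,:].copy() if 0 else np.pad(w['frame'][:,160:480],((0,80),(0,0),(0,0)))])[:,:,::-1])
E
```

```text
[0.62188157 0.16033921 0.25330909] [-1.56893196  0.00209271  1.13711121] [ 0.15308332 -1.04703854 -1.18606131] 0.030647829938776856
foot [321.55409464 121.87353133]
flange top [321.77310029 107.93138161]
mouth [321.23918609 140.7635814 ]
```

View pics/crop4.png

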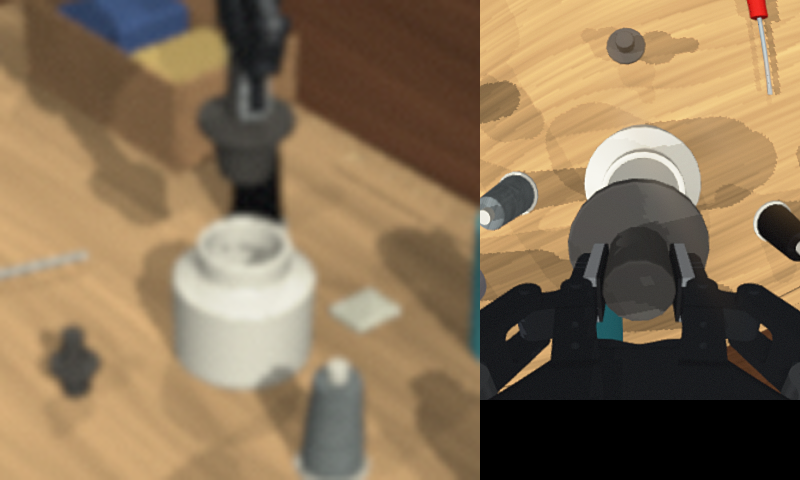

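Side view: flange over the mouth, both at u≈321. In the wrist view the jar ring is centred at u≈325 and the flange at u≈318, a few mm off, so I'll measure the jar in the wrist image before lowering.

```bash
python3 - <<'E'
from h import *
w=load('wrist3');print(w['xyz'],w['orientation'])
g=cv2.cvtColor(w['frame'],cv2.COLOR_RGB2GRAY)
for v in(155,160,165,170,175):
    print(v,g[v,258:390])
def pj(p):
    f=200/np.tan(np.radians(w['vertical_fov'])/2)
    q=rot(w['orientation']).T@(np.array(p)-w['xyz']);r=np.hypot(q[0],q[1]);return q[:2]/r*np.arctan2(r,q[2])*f+[w['cx'],w['cy']]
print(pj([.6215,.16,.11]),pj([.6219,.1603,.23]),pj([.62,.16,.0]))
# jar body silhouette edges (at shoulder, z~.08) and ring edges -> points on plane
for u,v,z in((285,177,.11),(365,177,.11),(325,148.5,.11),(265,185,.08),(382,185,.08)):print(u,v,onplane(w,u,v,z,True))
E
```

```text
[0.55650106 0.18919094 0.38145817] [2.85529349e+00 4.90026899e-04 1.13572283e+00]
155 [180 180 179 180 177 176 178 180 178 180 179 177 174 179 215 237 243 242
 241 242 242 241 240 241 241 240 240 240 240 239 239 240 239 239 239 238
 238 239 239 238 235 228 210 194 167 155 173 201 224 238 241 244 247 246
 244 243 242 242 239 238 238 238 237 237 237 236 236 236 236 235 236 236
 237 237 237 238 238 239 239 237 225 205 184 163 145 133 145 163 177 195
 199 199 200 200 200 199 198 200 201 200 201 199 200 200 200 199 199 198
 201 200 199 200 200 201 183 139 135 142 143 141 141 143 142 142 140 142
 142 144 146 148 149 151]
160 [179 177 177 176 175 175 176 178 180 185 184 198 243 245 243 243 243 242
 242 242 242 242 242 242 242 241 241 241 240 240 241 240 240 241 241 234
 207 179 189 223 239 246 248 245 244 243 241 240 238 220 200 193 188 176
 171 162 163 164 164 166 166 167 166 166 168 167 168 168 168 168 166 167
 167 167 166 169 172 180 189 203 223 235 238 239 239 239 238 240 239 231
 203 167 145 154 179 195 200 199 200 200 200 199 199 198 201 199 200 197
 201 200 199 198 198 198 199 199 19
[... 1287 characters left out ...]
 175 160
 160 162 162 164 163 163 163 161 162 162 162 163 163 162 162 163 161 162
 164 163 162 164 162 162 163 164 163 165 163 163 163 163 163 164 165 163
 165 164 164 164 163 165 165 163 164 164 163 165 164 163 164 164 164 164
 163 164 164 163 159 163 211 239 243 241 240 239 220 188 179 195 196 197
 199 198 198 199 199 198 198 198 199 198 198 199 200 191 165 154 153 153
 153 153 154 155 155 155]
[319.81584219 194.21235973] [321.32063555 251.29037658] [319.03220891 170.83827332]
285 177 [0.59382226 0.13841604 0.11      ]
365 177 [0.62404008 0.20365318 0.11      ]
325 148.5 [0.585744   0.18159641 0.11      ]
265 185 [0.59659189 0.1107356  0.08      ]
382 185 [0.6463402  0.21798584 0.08      ]
```

The ring outline averages u≈322.5, while the jaw line (the knob at grasp and the flange now) sits at 318.5. That puts the mouth about 3 mm farther along the jaw axis, the same sign and size as the top camera's error on the knob. I'll shift (+1,+2) mm, then lower.

Call:
drive_tool(steps=[25,1,2,0,0,25,0,0,-20,0,25,0,0,-25,0,25,0,0,-15,0,25,0,0,-5,0])

```text
clock: 6.33
position: [0.6222, 0.1611, 0.188]
tool_rot: [-1.569, 0.002, 1.135]
force: [0.2, -0.2, -1.5]
grip_width: 0.0309
```

Call:
drive_tool(steps=[25,0,0,-5,0,25,0,0,-5,0,25,0,0,-5,0,25,0,0,-5,0,25,0,0,-4,0])

```text
clock: 6.75
position: [0.6234, 0.1619, 0.1662]
tool_rot: [-1.571, -0.0, 1.136]
force: [-0.6, 0.2, -1.6]
grip_width: 0.0308
```

```bash
python3 - <<'E'
from h import *
o=monitor.observe();print(o['position'],o['tool_rot'],o['force'],o['grip_width'])
c=shot('side','side4');w=shot('wrist','wrist4')
cv2.imwrite('pics/crop5.png',np.hstack([cv2.resize(c['frame'][90:190,270:370],(400,400),interpolation=2),w['frame'][:,120:520]])[:,:,::-1])
E
```

```text
[0.62344154 0.16187216 0.16625   ] [-1.57118925e+00 -4.05392597e-04  1.13594210e+00] [-0.55192465  0.21919596 -1.58810375] 0.030808698818149245
```

View pics/crop5.png

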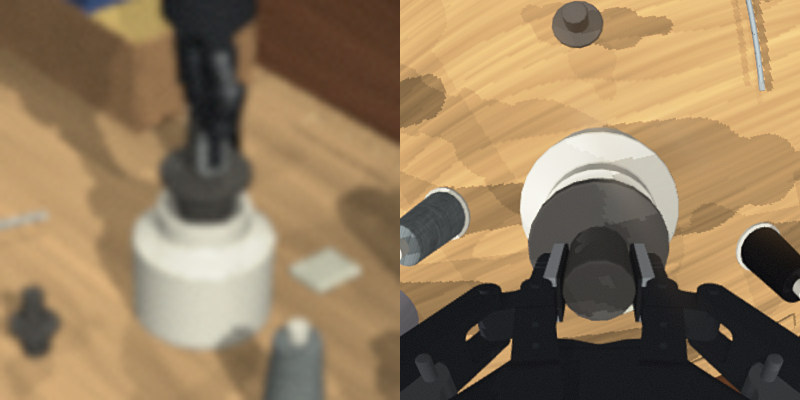

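The taper is in the neck, with the flange (598 px in the wrist half) lined up with the jar (600 px) and no contact force. Lowering the last 25 mm gently.

Call:
drive_tool(steps=[25,0,0,-4,0,25,0,0,-4,0,25,0,0,-4,0,25,0,0,-4,0,25,0,0,-3,0])

```text
clock: 7.27
position: [0.6232, 0.1618, 0.1467]
tool_rot: [-1.571, 0.0, 1.136]
force: [-0.8, -0.7, -0.6]
grip_width: 0.0307
```

Call:
drive_tool(steps=[25,0,0,-2,0,25,0,0,-1,0,25,0,0,-1,0,25,0,0,0,0,25,0,0,0,0])

```text
clock: 7.68
position: [0.6233, 0.1618, 0.1434]
tool_rot: [-1.571, -0.0, 1.136]
force: [-0.5, 1.0, -2.3]
grip_width: 0.0306
```

Call:
drive_tool(steps=[25,0,0,-1,0,25,0,0,-1,0,25,0,0,-1,0,25,0,0,0,0,25,0,0,0,0])

```text
clock: 8.1
position: [0.6234, 0.1619, 0.141]
tool_rot: [-1.571, -0.0, 1.136]
force: [-4.8, -0.2, 9.1]
grip_width: 0.0304
```

Call:
drive_tool(steps=[25,0,0,-0.5,0,25,0,0,-0.5,0,25,0,0,0,0,25,0,0,0,0,25,0,0,0,0])

```text
clock: 8.52
position: [0.6235, 0.162, 0.1408]
tool_rot: [-1.571, -0.001, 1.136]
force: [-9.2, -1.8, 21.9]
grip_width: 0.0305
```

Contact is stiff at the predicted height, so the flange is home. I'll ease off 1 mm, open, and retreat.

Call:
drive_tool(steps=[25,0,0,1,0,30,0,0,0,0,36,0,0,0,0,50,0,0,0,0,70,0,0,0,0])

```text
clock: 8.93
position: [0.6233, 0.1618, 0.1401]
tool_rot: [-1.571, 0.0, 1.136]
force: [-0.0, 0.2, -0.5]
grip_width: 0.0593
```

Call:
drive_tool(steps=[80,0,0,0,0,80,0,0,0,0,80,0,0,0,0,80,0,0,5,0,80,0,0,10,0])

```text
clock: 9.35
position: [0.6227, 0.1617, 0.1549]
tool_rot: [-1.57, 0.001, 1.136]
force: [-0.4, -0.2, -0.7]
grip_width: 0.0799
```

Call:
drive_tool(steps=[80,0,0,30,0,80,0,0,35,0,80,0,0,35,0,80,0,0,20,0,80,0,0,0,0])

```text
clock: 9.77
position: [0.625, 0.162, 0.2813]
tool_rot: [-1.576, -0.005, 1.136]
force: [-0.2, 0.4, 0.0]
grip_width: 0.08
```

Call:
drive_tool(steps=[80,-30,15,0,0,80,-30,15,0,0,80,-30,15,0,0,80,-30,15,0,0,80,0,0,0,0])

```text
clock: 10.18
position: [0.4986, 0.2251, 0.2761]
tool_rot: [-1.569, -0.001, 1.141]
force: [0.4, 0.9, 0.1]
grip_width: 0.0801
```

```bash
python3 - <<'E'
from h import *
o=monitor.observe();print(o['clock'],o['position'],o['force'],o['grip_width'])
c=shot('side','side5');t=shot('top','top5');w=shot('wrist','wrist5')
s=load('side0');t0=load('top0')
for n,a,b,(x0,y0,x1,y1) in(('small side',c,s,(268,158,290,184)),('can side',c,s,(384,170,420,224)),('jar body side',c,s,(302,155,340,176)),('can top',t,t0,(336,118,376,166)),('small top',t,t0,(204,204,226,226))):
    print(n,np.abs(a['frame'][y0:y1,x0:x1].astype(int)-b['frame'][y0:y1,x0:x1]).mean())
k=[.6222,.1605];print([proj(c,[*k,z]) for z in(.12,.16)])
cv2.imwrite('pics/crop6.png',np.hstack([cv2.resize(c['frame'][90:190,270:370],(400,400),interpolation=2),cv2.resize(t['frame'][110:210,180:280],(400,400),interpolation=2)])[:,:,::-1])
E
```

```text
10.1833 [0.49862402 0.22507781 0.27609742] [0.36071242 0.94704336 0.12571265] 0.0800817367951068
small side 3.3374125874125875
can side 3.8388203017832647
jar body side 10.147034252297411
can top 6.994965277777778
small top 6.024793388429752
[array([321.33923613, 138.08544203]), array([321.50355528, 127.67663613])]
```

View pics/crop6.png

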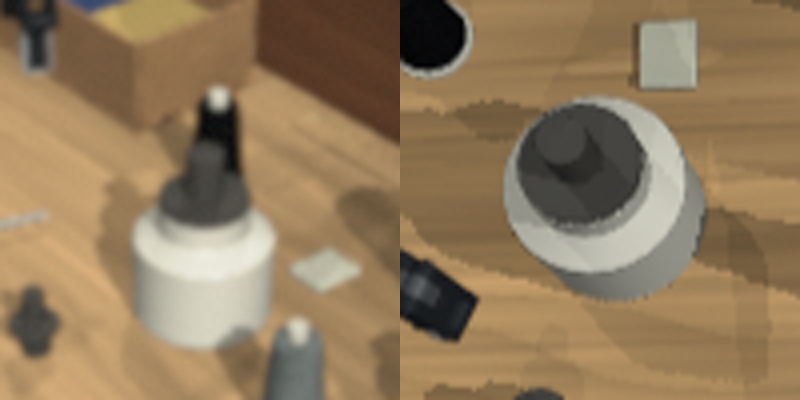

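Side view: the flange is flush on the rim. Top view: flange centre (225.5,151.2), knob top about (220,145). One numeric check for level, then hand in.

```bash
python3 - <<'E'
from h import *
t=load('top5');s=load('side5')
p=onplane(t,225.5,151.2,.12);print('flange',p,'knob top should be',proj(t,[*p[:2],.16]),'seen (220,145); side',proj(s,[*p[:2],.16]),proj(s,[*p[:2],.12]),'seen (321.5,126.5),(321,138.5)')
print(monitor.observe()['force'])
E
```

```text
flange [0.61905018 0.1559028  0.12      ] knob top should be [221.22779625 145.6903673 ] seen (220,145); side [321.70427988 128.60152343] [321.53540333 139.02418178] seen (321.5,126.5),(321,138.5)
[0.9575231  0.265701   0.00389765]
```

```bash
python3 -c "
from workcell import workorder
print(workorder.job_done())"
```

```text
the job is handed in; nothing more can be done
None
```

The large dark-grey stopper is in the white jar's neck with its flange on the rim. I released it, moved the arm clear and handed the job in at about 10.3 s.

- **Seating:** Contact came at TCP height 0.141 m, against 0.1415 m predicted for fully home. A further 1 mm of commanded push moved it only 0.2 mm while the force rose to 22 N, so the flange was bearing on the rim.
- **Final pictures:** The stopper looks upright in both views. The knob top was within about 1 to 2 px of where a level, seated stopper would put it. Those pixels were read by eye, so a degree or so of tilt can't be ruled out.
- **Jar, small stopper and can:** The wrist force stayed near zero on the approach and the retreat. In both final views the jar stands where it was. The small stopper shows in place in the final side crop. I checked the can only by a before/after picture difference, which was small but not zero (about 4 to 7 grey levels).
- **Disagreement:** The wrist camera put the jar mouth about 3 mm from where the top and side cameras did. I corrected by (+1, +2) mm, and there was no contact force until the flange met the rim.

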